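Sort the model parts into their trays

ROBOT

A 7-joint arm with a two-finger parallel gripper is mounted at the origin on the work surface. World frame = base frame: x ahead of the robot, y to its left, z up, the work surface at z = 0. Lengths are in m, angles in rad, forces in N, time in s.
With the tool pointing down it reaches from about 0.4 to 0.9 m from the base axis. Payload 5.6 kg.
Tool frame: the origin (TCP) lies midway between the tips of the shut fingers; the grasp point (between the pads) lies 19 mm behind it (r.grip_point_offset is the distance from the TCP to the grasp point, in m); z points along the fingers, y is the line along which they close (so a half turn about z gives the same grasp; the last joint's range is limited). The gripper opens to 92 mm and grips with 3 to 60 N. Pads are 20 mm wide; open, the fingers measure 128 mm over their backs; the gripper's body (75 mm by 189 mm) begins 69 mm behind the grasp point.
Start: joints at [1.296, 0.468, -0.012, 1.603, 0.006, 1.071, -0.056], TCP at [0.149, -0.633, 0.215] pointing down, gripper open.
Joint ranges: [-2.53, 2.53], [-0.31, 2.02], [-1.57, 1.55], [0.28, 2.44], [-1.29, 4.43], [0.15, 1.84], [-2.92, 2.92]. Speed limits (rad/s): [2.57, 2.57, 3.14, 3.14, 3.14, 3.14, 3.14].

INTERFACE

Orientations are given as a 3x3 rotation matrix whose columns are the frame's x, y, z axes.
In Python, from plant import r, snapshot, camera_params gives the robot as it stands. The module is installed in compiled form; this text tells all that it offers.
- The arm moves only by the tool step_arm, never from a script. Its arguments are lists of equal length, an entry for each row: "delta_pos": the shift along the tool's x, y, z in cm, a list of three; "rotation": the turn, a rotation vector about the tool's x, y, z in rad, a list of three; "jaw": the finger opening in cm, from 0 to 9.19. A call has 1 to 10 rows; each row shifts and turns the commanded pose from where the row before left it, along the tool's axes as they then stand; what a row does not reach is not made up. A row lasts 1/10 s, in which the tool goes at most 50 mm and 8.59 degrees, less where a joint would pass 70% of its speed; a pose out of reach is approached as far as the arm can. A call is refused whole if a number of a shift passes 5 or a number of a turn 0.15, either way. A call with a gripper value outside its range is refused whole. The fingers move at their own pace and stop on an object; "force" is the grip in N (left out, the last holds). Time passes only in rows, so rows that do not move let the fingers close. It gives the time, the measured TCP pose, the force, the opening and the grip force at its end, in the units of the state.
- r.get_obs(): the state, without advancing time (a new reading comes with each control period).
- snapshot(name): name is "scene" or "top"; returns (picture, depth): 420x560x3 uint8, red, green, blue; 420x560 float32, m along the optical axis (not along the pixel's ray), 0 where there is no reading.
- camera_params(name): a dict with "mtx" (3x3 intrinsics, pixels), "R" (3x3) and "t" (3): a world point X has camera coordinates R X + t. Camera axes: x right, y down, z forward; pixel columns grow to the right and rows downward; lengths in m; the calibration is good to about 2 mm. A picture is of the moment at which its call begins. camera_params takes no time and is no camera call.
- r.close_job(): hands the job in; it is judged then, once.
The state is a dict: "time": time; "qpos": joint angles; "qvel": joint speeds; "tau": joint torques, N m; "position": TCP position; "tcp_rot": TCP orientation; "wrist_force": force on the tool from outside, world axes, zero at the start; "torque": the same for the moment, N m; "grip_width": finger opening in m; "grip_force": force on a finger pad.
Only numpy, scipy, OpenCV 4.12 (cv2) and the standard library are available. Lean on these libraries where they do the work, as an engineer would, in place of code of your own. Each camera call takes 0.05 s, during which the arm holds its last target. There are 200 camera calls.

TASK

Clear the loose model parts off the cutting mat into the sorting trays: the two domes go into the red tray, standing upright; the two wall panels into the yellow tray, lying flat side by side with the decorated face up; and the little house into the blue tray, standing on its base. The parts are delicate, so set each one down on the tray floor rather than letting it drop, and leave the glue bottle and the roll of tape where they are.

Things in the scene. Friction and masses are not known exactly. Their poses are not given: they have to be found in the camera images.
- pale_dome: Pale (blond) wooden model dome with a turned drum, standing upright on the cutting mat. Solid of revolution about its z axis: plinth 44 mm diameter and 6 mm high, above it a plain drum 40 mm diameter from 6 to 34 mm (the place to grip), then a rounded dome tapering to a thin finial, 66 mm high in all; 28 to 56 g. Origin: centre of the underside, z up. Its yaw has no meaning.
- dark_dome: Dark brown wooden model dome with a turned drum, standing upright on the cutting mat. Solid of revolution about its z axis: plinth 44 mm diameter and 6 mm high, above it a plain drum 40 mm diameter from 6 to 34 mm (the place to grip), then a rounded dome tapering to a thin finial, 66 mm high in all; 28 to 56 g. Origin: centre of the underside, z up. Its yaw has no meaning.
- pale_wall: Pale (blond) wooden model wall panel lying flat, decorated face up: 84 mm long (its x), 38 mm wide (its y), 14 mm thick; four dark windows in a row. The +y edge is notched; over the middle 26 mm (and at the ends) it is the full 38 mm wide: grip it there, across its width. 32 to 63 g. Origin: centre of the underside, z up, out of the decorated face.
- dark_wall: Dark brown wooden model wall panel lying flat, decorated face up: 84 mm long (its x), 38 mm wide (its y), 14 mm thick; a pale rose window in the middle and a pale window on each side. The +y edge is notched; over the middle 26 mm (and at the ends) it is the full 38 mm wide: grip it there, across its width. 32 to 63 g. Origin: centre of the underside, z up, out of the decorated face.
- house: Small wooden model house standing on the cutting mat: pale walls, terracotta-coloured gabled roof at 45 degrees. 56 mm long along the ridge (its x), the two gable ends flat and upright (grip it lengthwise across these); walls 38 mm wide (its y) and 20 mm high, roof boards 42 mm wide over the eaves, ridge 42 mm high; 35 to 70 g. Origin: centre of the underside, z up.
- red_tray: Red plastic sorting tray for the domes, fixed: 120 (its x) by 200 mm (its y) outside, 112 by 192 mm inside, walls 30 mm high, inner floor 4 mm above its underside. A ledge with a picture card (a dome) stands out 31 mm from the middle of its +x wall, at rim height. Origin: centre of the underside, on the table. The trays stand in a row beyond the mat, in any order.
- yellow_tray: Yellow plastic sorting tray for the wall panels, fixed: 120 (its x) by 200 mm (its y) outside, 112 by 192 mm inside, walls 30 mm high, inner floor 4 mm above its underside. A ledge with a picture card (a notched wall) stands out 31 mm from the middle of its +x wall, at rim height. Origin: centre of the underside, on the table. The trays stand in a row beyond the mat, in any order.
- blue_tray: Blue plastic sorting tray for the house, fixed: 120 (its x) by 200 mm (its y) outside, 112 by 192 mm inside, walls 30 mm high, inner floor 4 mm above its underside. A ledge with a picture card (a house) stands out 31 mm from the middle of its +x wall, at rim height. Origin: centre of the underside, on the table. The trays stand in a row beyond the mat, in any order.
- glue: Small white glue bottle with a blue cone nozzle, loose, standing on the mat: 34 mm diameter, 84 mm high. Not to be disturbed. Origin: centre of the underside.
- tape: Small roll of cream masking tape lying flat on the mat: 68 mm outer diameter, 52 mm inner, 20 mm high. Not to be disturbed. Origin: centre of the underside. The green cutting mat on which these and the parts start is fixed; its top is 3 mm above the table, and its far edge is 0.565 m ahead of the robot base.

How it is judged:
By the outcome, as a careful person would: the job done as asked, in the order asked, and still so for the second after the job is handed in, with the robot touching nothing.
It also fails if it takes over 122 s, if anything falls off the work surface, if the arm or the gripper's body presses on something with over 40 N, if the wrist force passes 120 N, or if a joint passes its speed limit or range.

## Working session

There is one attempt and no reset: what is moved stays moved. The work goes in short steps, Python scripts to look and compute and a tool call to move; the robot and the scene stay as the last step left them, time stands still between calls to the robot, and variables do not carry over. Pictures are saved under pics/ and viewed, at most 14 in all, crops included, and the job is handed in when it is done.

Besides the shell and the picture viewer there is one more tool, called after "Request:" by a JSON object that holds its "fn" and its "kwargs". step_arm: Moves the arm, as the interface text tells. Its arguments: {"type":"object","properties":{"delta_pos":{"type":"array"},"rotation":{"type":"array"},"jaw":{"type":"array"},"force":{"type":"number"}},"required":["delta_pos","rotation","jaw"]}

```bash
mkdir -p pics; python3 - <<'E'
from plant import r, snapshot, camera_params
import cv2, numpy as np
for n in ("top","scene"):
    p,d=snapshot(n); cv2.imwrite(f"pics/{n}0.png",p[:,:,::-1]); np.savez(f"{n}0.npz",p=p,d=d)
    c=camera_params(n); print(n,np.round(c["mtx"],1).tolist(),np.round(c["R"],3).tolist(),np.round(c["t"],3).tolist())
o=r.get_obs(); print(o["time"],o["position"],np.round(o["tcp_rot"],3).tolist(),o["grip_width"])
E
```

```text
top [[519.6, 0.0, 284.2], [0.0, 519.6, 215.6], [0.0, 0.0, 1.0]] [[-0.024, -1.0, -0.008], [-0.99, 0.024, -0.142], [0.142, 0.004, -0.99]] [0.009, 0.507, 1.072]
scene [[454.2, 0.0, 285.7], [0.0, 454.2, 202.1], [0.0, 0.0, 1.0]] [[0.6, 0.8, 0.008], [0.484, -0.355, -0.8], [-0.637, 0.484, -0.6]] [-0.302, -0.224, 1.182]
0.1 [ 0.14915263 -0.6321357   0.21373656] [[0.973, 0.23, -0.0], [0.23, -0.973, 0.002], [-0.0, -0.002, -1.0]] 0.09171338667065315
```

View pics/top0.png

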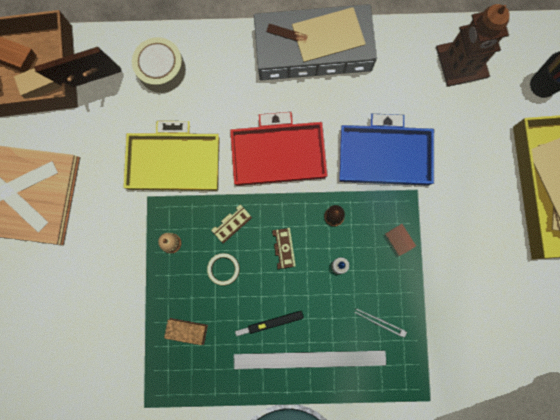

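View pics/scene0.png

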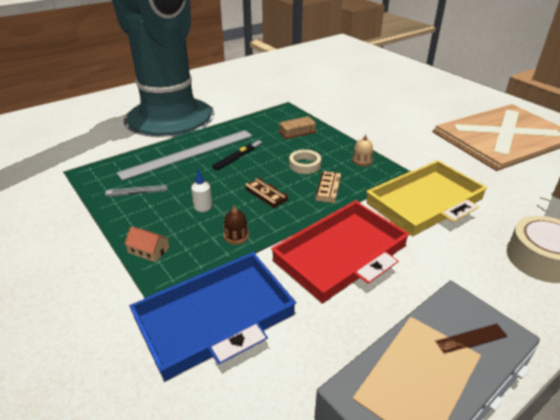

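The top view shows the trays as yellow (172,162), red (278,153) and blue (387,155). Pale dome is at (169,242), dark dome (335,214), pale wall (231,223), dark wall (285,247) and house (400,240). The tape is at (223,269) and the glue at (341,266). The scene view agrees with this.

```bash
cat > h.py <<'E'
import cv2, numpy as np
from plant import r, snapshot, camera_params
def cloud(n,d):
    c=camera_params(n); v,u=np.indices(d.shape); K=c["mtx"]
    P=np.stack([(u-K[0,2])/K[0,0]*d,(v-K[1,2])/K[1,1]*d,d],-1)
    return (P-c["t"])@c["R"]
def shot(n):
    p,d=snapshot(n); return p,d,cloud(n,d)
def ray(n,u,v,z):
    c=camera_params(n); C=-c["R"].T@c["t"]; w=c["R"].T@np.linalg.solve(c["mtx"],[u,v,1.])
    return C+w*(z-C[2])/w[2]
def project(n,X):
    c=camera_params(n); p=c["mtx"]@(c["R"]@np.array(X)+c["t"]); return p[:2]/p[2]
def go(x,y,z,psi):
    "moves from measured pose: first shift in present axes (cm), then turn; tool x axis at angle psi"
    o=r.get_obs(); R=np.array(o["tcp_rot"]); p=np.array(o["position"])
    now=np.arctan2(R[1,0],R[0,0]); 
    print("t",round(o["time"],2),"pos",np.round(p,4),"psi",round(now,3),"q7",round(o["qpos"][6],2),"w",round(o["grip_width"],4))
    c=np.cos(psi);s=np.sin(psi); Rt=np.array([[c,s,0],[s,-c,0],[0,0,-1]])
    d=np.array([x,y,z])-p
    print("shift in present axes cm",np.round(R.T@d*100,2),"| in target axes",np.round(Rt.T@d*100,2),"turn",np.round(cv2.Rodrigues(R.T@Rt)[0].ravel(),3))
E
python3 - <<'E'
from h import *
Z={n:np.load(f"{n}0.npz") for n in("top","scene")}
W={n:cloud(n,Z[n]["d"]) for n in Z}
# mat height
for n in Z: 
    hsv=cv2.cvtColor(Z[n]["p"],cv2.COLOR_RGB2HSV); g=cv2.inRange(hsv,(65,90,30),(90,255,255))>0
    print(n,"mat z",np.percentile(W[n][g&(Z[n]["d"]>0)][:,2],[5,50,95]).round(4))
seeds=dict(pale_dome=(169,242),dark_dome=(335,214),pale_wall=(231,223),dark_wall=(285,247),house=(400,240),tape=(223,269),glue=(341,266))
for k,(u,v) in seeds.items():
    c=ray("top",u,v,.03)[:2]
    print("==",k,c.round(3))
    for n in Z:
        P=W[n][Z[n]["d"]>0]; P=P[(np.hypot(*(P[:,:2]-c).T)<.055)&(P[:,2]>.011)]
        top=P[P[:,2]>P[:,2].max()-.006]
        re=cv2.minAreaRect((P[:,:2]*1000).astype(np.float32))
        print(n,len(P),"zmax",P[:,2].max().round(4),"top mean",top.mean(0).round(4),"rect",np.round(re[0],1),np.round(re[1],1),round(re[2],1))
rng=dict(red=[(0,130,80),(8,255,255)],yellow=[(20,130,80),(35,255,255)],blue=[(105,130,60),(130,255,255)])
for k,(a,b) in rng.items():
  for n in Z:
    m=cv2.inRange(cv2.cvtColor(Z[n]["p"],cv2.COLOR_RGB2HSV),np.array(a),np.array(b))
    nn,L,S,_=cv2.connectedComponentsWithStats(m)
    for i in range(1,nn):
        if S[i,4]>1500:
            P=W[n][(L==i)&(Z[n]["d"]>0)]; R_=P[P[:,2]>.024]
            re=cv2.minAreaRect((R_[:,:2]*1000).astype(np.float32)); print(k,n,S[i],"floor z",np.median(P[:,2]).round(4),np.round(re[0],1),np.round(re[1],1),round(re[2],1),R_[:,2].max().round(3))
P=W["top"][Z["top"]["d"]>0]; 
for u,v in((315,35),(390,60),(330,22),(80,80)): print((u,v),W["top"][v,u].round(3))
E
```

```text
top mat z [-0.0014  0.0021  0.0056]
scene mat z [0.0021 0.0036 0.0349]
== pale_dome [0.457 0.243]
top 321 zmax 0.0654 top mean [0.457  0.2442 0.0628] rect [456.2 243.5] [38.1 38.8] 7.0
scene 410 zmax 0.0703 top mean [0.4597 0.2425 0.068 ] rect [463.5 238.5] [40.2 31.2] 42.3
== dark_dome [ 0.508 -0.113]
top 300 zmax 0.0676 top mean [ 0.5082 -0.1124  0.0646] rect [ 507.4 -112.3] [38.3 38.1] 84.0
scene 629 zmax 0.0699 top mean [ 0.5097 -0.1145  0.0666] rect [ 515.1 -115.6] [40.5 32.4] 71.3
== pale_wall [0.495 0.111]
top 633 zmax 0.0241 top mean [0.4939 0.1099 0.0192] rect [496.  111.4] [38.4 84. ] 40.7
scene 490 zmax 0.0203 top mean [0.4995 0.1071 0.0177] rect [497.7 110.1] [37.8 87.6] 41.2
== dark_wall [ 0.44  -0.004]
top 632 zmax 0.0233 top mean [ 0.4402 -0.0022  0.0187] rect [ 4.398e+02 -4.000e-01] [84.  37.9] 7.1
scene 571 zmax 0.0211 top mean [ 0.4433 -0.0034  0.0177] rect [441.3  -2.4] [86.9 39.7] 6.1
== house [ 0.449 -0.249]
top 524 zmax 0.0486 top mean [ 0.45   -0.2511  0.0444] rect [ 451.8 -251.7] [55.7 43.3] 29.7
scene 890 zmax 0.0464 top mean [ 0.4546 -0.2533  0.043 ] rect [ 
[... 517 characters left out ...]
7] 3.5 0.036
red scene [ 272  200  137  102 7224] floor z 0.0057 [663.6   5.8] [153.5 205.6] 3.0 0.033
yellow top [ 524  116   36  142 2079] floor z 0.0052 [ 554.5 -565.3] [299.4  76.5] 2.4 0.065
yellow top [ 124  131   95   59 4934] floor z 0.0036 [638.2 240.2] [202.9 129.5] 88.5 0.035
yellow scene [ 367  161  119   74 4755] floor z 0.0067 [650.9 237.5] [203.5 151.3] 88.7 0.033
blue top [ 340  124   93   60 4693] floor z 0.0034 [ 640.6 -230.1] [200.5 128.4] 85.9 0.035
blue scene [  130   252   165   128 10735] floor z 0.0053 [ 653.5 -232.7] [202.3 151.8] 85.8 0.033
(315, 35) [ 0.899 -0.08   0.066]
(390, 60) [ 0.867 -0.255 -0.   ]
(330, 22) [ 0.928 -0.114  0.066]
(80, 80) [0.815 0.436 0.053]
```

```bash
python3 -c "
import cv2
a=cv2.imread('pics/top0.png')[190:290,140:430]
cv2.imwrite('pics/crop0.png',cv2.resize(a,None,fx=2.7,fy=2.7,interpolation=cv2.INTER_CUBIC))"
```

```text
(no output)
```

View pics/crop0.png

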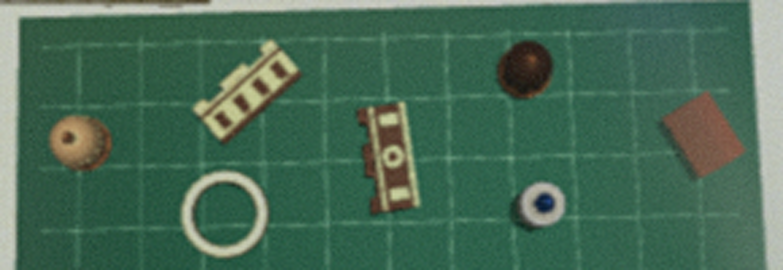

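The crop confirms the wall notches: pale wall's are on the upper left at (240,70), dark wall's on the left at (365,155). Measured sizes match the given ones (84x38, 56x43, trays 200x~150 with ledge), and the two views agree to about 3 mm. Starting with the pale dome.

Request:
{"fn": "step_arm", "kwargs": {"delta_pos": [[2, 0, 0], [4, 0, 0], [4, 0, 0], [4, -2, 0], [4, -4, 0], [4, -4.5, 0], [4, -4.5, 0], [4, -4.5, 0], [4, -4.5, 0], [2, -4.5, 0]], "rotation": [[0, 0, 0.0875], [0, 0, 0.0875], [0, 0, 0], [0, 0, 0], [0, 0, 0], [0, 0, 0], [0, 0, 0], [0, 0, 0], [0, 0, 0], [0, 0, 0]], "jaw": [9, 9, 9, 9, 9, 9, 9, 9, 9, 9], "force": 12}}

```text
time: 1.1
position: [0.4639, -0.3558, 0.2142]
tcp_rot: [[0.998, 0.058, 0.001], [0.058, -0.998, 0.0], [0.001, -0.0, -1.0]]
wrist_force: [0.7, 0.8, 1.0]
grip_width: 0.09
grip_force: 0.0
```

Request:
{"fn": "step_arm", "kwargs": {"delta_pos": [[0, -4.5, 0], [0, -4.5, 0], [0, -4.5, 0.5], [0, -4.5, 0.5], [0, -4.5, 0.5], [0, -4.5, 0.5], [0, -4.5, 0.5], [0, -4.5, 0.5], [0, -4.5, 0.5], [0, -4.5, 0.5]], "rotation": [[0, 0, 0], [0, 0, 0], [0, 0, 0], [0, 0, 0], [0, 0, 0], [0, 0, 0], [0, 0, 0], [0, 0, 0], [0, 0, 0], [0, 0, 0]], "jaw": [9, 9, 9, 9, 9, 9, 9, 9, 9, 9]}}

```text
time: 2.1
position: [0.4359, 0.0932, 0.1744]
tcp_rot: [[0.998, 0.056, 0.0], [0.056, -0.998, -0.0], [0.0, 0.0, -1.0]]
wrist_force: [1.5, 0.1, -0.8]
grip_width: 0.0898
grip_force: 0.0
```

```bash
python3 -c "
from h import *
go(.458,.243,.12,.057)"
```

```text
t 2.1 pos [0.4359 0.0932 0.1744] psi 0.056 q7 -1.9 w 0.0898
shift in present axes cm [  3.05 -14.84   5.43] | in target axes [  3.06 -14.83   5.44] turn [ 0.    -0.    -0.001]
```

Request:
{"fn": "step_arm", "kwargs": {"delta_pos": [[0.5, -3.8, 0.5], [1, -4, 0.5], [1, -4, 1], [0.5, -2.2, 1.2], [0, -0.8, 1.2], [0, 0, 1.0], [0, 0, 0]], "rotation": [[0, 0, 0], [0, 0, 0], [0, 0, 0], [0, 0, 0], [0, 0, 0], [0, 0, 0], [0, 0, 0]], "jaw": [9, 9, 9, 9, 9, 9, 9]}}

```text
time: 2.8
position: [0.4568, 0.2389, 0.1188]
tcp_rot: [[0.998, 0.056, -0.003], [0.056, -0.998, -0.003], [-0.004, 0.002, -1.0]]
wrist_force: [-0.4, 0.1, -0.7]
grip_width: 0.09
grip_force: 0.0
```

```bash
python3 -c "
from h import *
go(.458,.243,.009,.057)
p,d,P=shot('scene'); cv2.imwrite('pics/s1.png',p[80:260,200:440,::-1].repeat(3,0).repeat(3,1))"
```

```text
t 2.8 pos [0.4568 0.2389 0.1188] psi 0.056 q7 -2.27 w 0.09
shift in present axes cm [ 0.18 -0.43 10.98] | in target axes [ 0.14 -0.4  10.98] turn [ 0.002  0.004 -0.001]
```

View pics/s1.png

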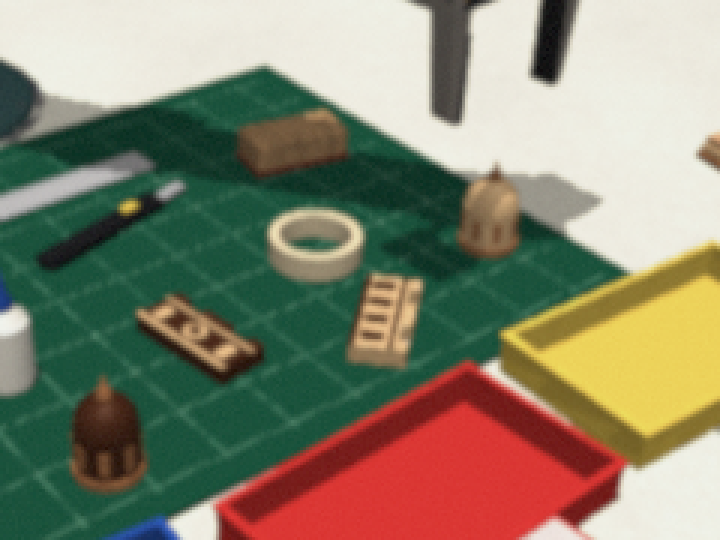

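The fingers at (450,110) and (545,70) straddle the pale dome at (490,210). Descending.

Request:
{"fn": "step_arm", "kwargs": {"delta_pos": [[0.1, -0.4, 1], [0, 0, 2], [0, 0, 2], [0, 0, 2], [0, 0, 2], [0, 0, 1.3], [0, 0, 0.6], [0, 0, 0]], "rotation": [[0, 0, 0], [0, 0, 0], [0, 0, 0], [0, 0, 0], [0, 0, 0], [0, 0, 0], [0, 0, 0], [0, 0, 0]], "jaw": [9, 9, 9, 9, 9, 9, 9, 9]}}

```text
time: 3.65
position: [0.4586, 0.2448, 0.0111]
tcp_rot: [[0.998, 0.056, -0.001], [0.056, -0.998, -0.0], [-0.001, 0.0, -1.0]]
wrist_force: [0.4, 0.1, -0.4]
grip_width: 0.0901
grip_force: 0.0
```

Request:
{"fn": "step_arm", "kwargs": {"delta_pos": [[0, 0, 0], [0, 0, 0], [0, 0, 0], [0, 0, 0], [0, 0, 0], [0, 0, 0], [0, 0, 0], [0, 0, 0], [0, 0, 0], [0, 0, 0]], "rotation": [[0, 0, 0], [0, 0, 0], [0, 0, 0], [0, 0, 0], [0, 0, 0], [0, 0, 0], [0, 0, 0], [0, 0, 0], [0, 0, 0], [0, 0, 0]], "jaw": [7, 6, 5, 4.5, 4.2, 3.8, 3.5, 3.5, 3.5, 3.5], "force": 12}}

```text
time: 4.65
position: [0.4588, 0.2452, 0.0116]
tcp_rot: [[0.998, 0.057, 0.0], [0.057, -0.998, -0.0], [0.0, 0.0, -1.0]]
wrist_force: [-0.2, -0.5, 1.5]
grip_width: 0.0398
grip_force: 12.0
```

Request:
{"fn": "step_arm", "kwargs": {"delta_pos": [[0, 0, -0.5], [0, 0, -1], [0, 0, -1.5], [0, 0, -2], [0, 0, -2], [1, 0.5, -1.5], [2, 2, -0.5], [3, 3, 0], [3, 3, 0], [3, 3, 0]], "rotation": [[0, 0, 0], [0, 0, 0], [0, 0, 0], [0, 0, 0], [0, 0, 0], [0, 0, 0], [0, 0, 0], [0, 0, 0], [0, 0, 0], [0, 0, 0]], "jaw": [3.5, 3.5, 3.5, 3.5, 3.5, 3.5, 3.5, 3.5, 3.5, 3.5]}}

```text
time: 5.65
position: [0.5865, 0.1361, 0.1034]
tcp_rot: [[0.998, 0.057, 0.002], [0.057, -0.998, 0.0], [0.002, -0.0, -1.0]]
wrist_force: [1.3, 0.6, -0.7]
grip_width: 0.0396
grip_force: 12.0
```

```bash
python3 -c "
from h import *
go(.6445,.0507,.0126,.057)"
```

```text
t 5.65 pos [0.5865 0.1361 0.1034] psi 0.057 q7 -2.01 w 0.0396
shift in present axes cm [5.28 8.86 9.08] | in target axes [5.3  8.86 9.08] turn [-0.    -0.002  0.   ]
```

Request:
{"fn": "step_arm", "kwargs": {"delta_pos": [[2, 3, 0], [2, 3, 0], [1, 2, 0], [0.3, 0.9, 1], [0, 0, 1.5], [0, 0, 1.5], [0, 0, 1.5], [0, 0, 1.2], [0, 0, 0.8], [0, 0, 0]], "rotation": [[0, 0, 0], [0, 0, 0], [0, 0, 0], [0, 0, 0], [0, 0, 0], [0, 0, 0], [0, 0, 0], [0, 0, 0], [0, 0, 0], [0, 0, 0]], "jaw": [3.5, 3.5, 3.5, 3.5, 3.5, 3.5, 3.5, 3.5, 3.5, 3.5]}}

```text
time: 6.65
position: [0.6419, 0.0518, 0.0249]
tcp_rot: [[0.998, 0.058, -0.003], [0.058, -0.998, -0.0], [-0.003, -0.0, -1.0]]
wrist_force: [0.1, 0.2, -0.2]
grip_width: 0.0394
grip_force: 12.0
```

Request:
{"fn": "step_arm", "kwargs": {"delta_pos": [[0, 0, 0.4], [0, 0, 0.4], [0, 0, 0.3], [0, 0, 0.2], [0, 0, 0]], "rotation": [[0, 0, 0], [0, 0, 0], [0, 0, 0], [0, 0, 0], [0, 0, 0]], "jaw": [3.5, 3.5, 3.5, 3.5, 3.5]}}

```text
time: 7.15
position: [0.6429, 0.0512, 0.0134]
tcp_rot: [[0.998, 0.057, -0.0], [0.057, -0.998, -0.0], [-0.0, 0.0, -1.0]]
wrist_force: [0.7, -0.2, -0.5]
grip_width: 0.0396
grip_force: 12.0
```

```bash
python3 -c "
from h import *
go(.6445,.0507,.0126,.057); print(r.get_obs()['wrist_force'])"
```

```text
t 7.15 pos [0.6429 0.0512 0.0134] psi 0.057 q7 -1.89 w 0.0396
shift in present axes cm [0.16 0.05 0.08] | in target axes [0.16 0.05 0.08] turn [ 0.  0. -0.]
[ 0.73898643 -0.18308972 -0.50531472]
```

Not in contact yet, so inching down with the force watched.

Request:
{"fn": "step_arm", "kwargs": {"delta_pos": [[0, 0, 0.04], [0, 0, 0.04], [0, 0, 0], [0, 0, 0]], "rotation": [[0, 0, 0], [0, 0, 0], [0, 0, 0], [0, 0, 0]], "jaw": [3.5, 3.5, 3.5, 3.5]}}

```text
time: 7.55
position: [0.6431, 0.0513, 0.0129]
tcp_rot: [[0.998, 0.057, 0.0], [0.057, -0.998, -0.0], [0.0, 0.0, -1.0]]
wrist_force: [0.1, 0.3, -0.6]
grip_width: 0.0397
grip_force: 12.0
```

Request:
{"fn": "step_arm", "kwargs": {"delta_pos": [[0, 0, 0.04], [0, 0, 0], [0, 0, 0]], "rotation": [[0, 0, 0], [0, 0, 0], [0, 0, 0]], "jaw": [3.5, 3.5, 3.5]}}

```text
time: 7.85
position: [0.6432, 0.0512, 0.0126]
tcp_rot: [[0.998, 0.057, 0.0], [0.057, -0.998, -0.0], [0.0, 0.0, -1.0]]
wrist_force: [-0.8, -0.4, 3.8]
grip_width: 0.0398
grip_force: 12.0
```

Contact at 0.0126 as predicted. Releasing with a small opening, lifting, and moving to the dark dome.

Request:
{"fn": "step_arm", "kwargs": {"delta_pos": [[0, 0, 0], [0, 0, 0], [0, 0, 0], [0, 0, -0.5], [0, 0, -1], [0, 0, -2], [0, 0, -2], [0, 0, -2.5], [0, 0, -2.5], [0, 0, 0]], "rotation": [[0, 0, 0], [0, 0, 0], [0, 0, 0], [0, 0, 0], [0, 0, 0], [0, 0, 0], [0, 0, 0], [0, 0, 0], [0, 0, 0], [0, 0, 0]], "jaw": [4.4, 4.9, 5.5, 5.5, 5.5, 5.5, 5.5, 5.5, 5.5, 5.5]}}

```text
time: 8.85
position: [0.6459, 0.0518, 0.1221]
tcp_rot: [[0.998, 0.057, 0.008], [0.057, -0.998, 0.001], [0.008, -0.0, -1.0]]
wrist_force: [0.6, -0.3, 0.5]
grip_width: 0.0554
grip_force: 0.0
```

Request:
{"fn": "step_arm", "kwargs": {"delta_pos": [[-2, 3, 0], [-2.5, 4, 0], [-3, 4, 0], [-3, 3, 0], [-2, 1.3, 0], [-1.8, 0.4, 0], [0, 0, 0]], "rotation": [[0, 0, 0], [0, 0, 0], [0, 0, 0], [0, 0, 0], [0, 0, 0], [0, 0, 0], [0, 0, 0]], "jaw": [5.5, 6, 7, 8, 9, 9, 9]}}

```text
time: 9.55
position: [0.5067, -0.115, 0.117]
tcp_rot: [[0.999, 0.054, -0.002], [0.054, -0.999, -0.001], [-0.002, 0.001, -1.0]]
wrist_force: [0.7, 0.1, 0.8]
grip_width: 0.0904
grip_force: 0.0
```

```bash
python3 -c "
from h import *
go(.5095,-.1135,.0115,.057)
p,d,P=shot('scene'); cv2.imwrite('pics/s2.png',p[120:320,120:420,::-1].repeat(2,0).repeat(2,1))"
```

```text
t 9.55 pos [ 0.5067 -0.115   0.117 ] psi 0.054 q7 -1.54 w 0.0904
shift in present axes cm [ 0.31 -0.14 10.55] | in target axes [ 0.29 -0.14 10.55] turn [ 0.001  0.002 -0.003]
```

View pics/s2.png

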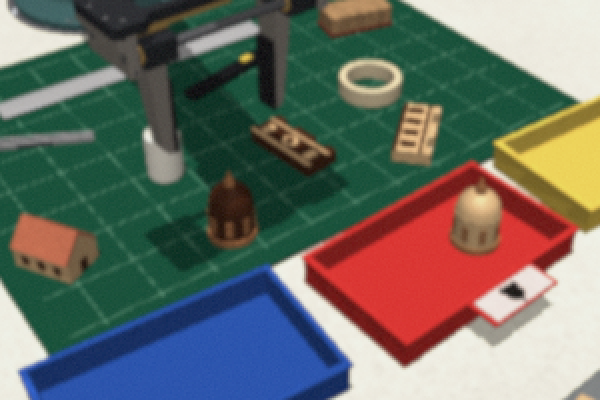

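The pale dome stands upright in the red tray at (477,215), and the open fingers sit above the dark dome at (232,205).

Request:
{"fn": "step_arm", "kwargs": {"delta_pos": [[0.2, -0.1, 1], [0, 0, 2], [0, 0, 2], [0, 0, 2], [0, 0, 2], [0, 0, 1], [0, 0, 0.5], [0, 0, 0]], "rotation": [[0, 0, 0], [0, 0, 0], [0, 0, 0], [0, 0, 0], [0, 0, 0], [0, 0, 0], [0, 0, 0], [0, 0, 0]], "jaw": [9, 9, 9, 9, 9, 9, 9, 9]}}

```text
time: 10.4
position: [0.5113, -0.1118, 0.0117]
tcp_rot: [[0.998, 0.058, -0.001], [0.058, -0.998, 0.0], [-0.001, -0.001, -1.0]]
wrist_force: [0.7, -0.4, 0.1]
grip_width: 0.0898
grip_force: 0.0
```

Request:
{"fn": "step_arm", "kwargs": {"delta_pos": [[0, 0, 0], [0, 0, 0], [0, 0, 0], [0, 0, 0], [0, 0, 0], [0, 0, 0], [0, 0, 0], [0, 0, 0], [0, 0, 0], [0, 0, 0]], "rotation": [[0, 0, 0], [0, 0, 0], [0, 0, 0], [0, 0, 0], [0, 0, 0], [0, 0, 0], [0, 0, 0], [0, 0, 0], [0, 0, 0], [0, 0, 0]], "jaw": [7, 6, 5, 4.5, 4.2, 3.8, 3.5, 3.5, 3.5, 3.5], "force": 12}}

```text
time: 11.4
position: [0.5111, -0.1125, 0.0124]
tcp_rot: [[0.998, 0.057, -0.0], [0.057, -0.998, -0.0], [-0.0, 0.0, -1.0]]
wrist_force: [-0.1, -1.0, 2.3]
grip_width: 0.0398
grip_force: 12.0
```

Request:
{"fn": "step_arm", "kwargs": {"delta_pos": [[0, 0, -0.5], [0, 0, -1], [0, 0, -1.5], [0, 0, -2], [0, 0, -2], [1, -0.5, -1.5], [2.5, -1, -0.5], [3, -1.5, 0], [3, -1.5, 0], [2.5, -1, 0]], "rotation": [[0, 0, 0], [0, 0, 0], [0, 0, 0], [0, 0, 0], [0, 0, 0], [0, 0, 0], [0, 0, 0], [0, 0, 0], [0, 0, 0], [0, 0, 0]], "jaw": [3.5, 3.5, 3.5, 3.5, 3.5, 3.5, 3.5, 3.5, 3.5, 3.5]}}

```text
time: 12.4
position: [0.6296, -0.0492, 0.1042]
tcp_rot: [[0.998, 0.058, 0.002], [0.058, -0.998, 0.001], [0.002, -0.001, -1.0]]
wrist_force: [0.6, 0.6, -0.6]
grip_width: 0.0396
grip_force: 12.0
```

Request:
{"fn": "step_arm", "kwargs": {"delta_pos": [[1.5, -0.8, 0], [0.7, -0.3, 0.5], [0, 0, 1], [0, 0, 1.5], [0, 0, 1.5], [0, 0, 1.5], [0, 0, 1], [0, 0, 0.7], [0, 0, 0.4], [0, 0, 0]], "rotation": [[0, 0, 0], [0, 0, 0], [0, 0, 0], [0, 0, 0], [0, 0, 0], [0, 0, 0], [0, 0, 0], [0, 0, 0], [0, 0, 0], [0, 0, 0]], "jaw": [3.5, 3.5, 3.5, 3.5, 3.5, 3.5, 3.5, 3.5, 3.5, 3.5]}}

```text
time: 13.4
position: [0.649, -0.0385, 0.0209]
tcp_rot: [[0.998, 0.057, -0.001], [0.057, -0.998, 0.0], [-0.001, -0.0, -1.0]]
wrist_force: [0.1, 0.3, -0.6]
grip_width: 0.0398
grip_force: 12.0
```

```bash
python3 -c "
from h import *
go(.6495,-.039,.0134,.057)"
```

```text
t 13.4 pos [ 0.649  -0.0385  0.0209] psi 0.057 q7 -1.74 w 0.0398
shift in present axes cm [0.05 0.06 0.75] | in target axes [0.05 0.06 0.75] turn [-0.     0.001 -0.   ]
```

Request:
{"fn": "step_arm", "kwargs": {"delta_pos": [[0, 0, 0.3], [0, 0, 0.2], [0, 0, 0.12], [0, 0, 0.07], [0, 0, 0.04], [0, 0, 0], [0, 0, 0]], "rotation": [[0, 0, 0], [0, 0, 0], [0, 0, 0], [0, 0, 0], [0, 0, 0], [0, 0, 0], [0, 0, 0]], "jaw": [3.5, 3.5, 3.5, 3.5, 3.5, 3.5, 3.5]}}

```text
time: 14.1
position: [0.6492, -0.0385, 0.0141]
tcp_rot: [[0.998, 0.057, 0.0], [0.057, -0.998, -0.0], [0.0, 0.0, -1.0]]
wrist_force: [0.0, -0.4, -1.1]
grip_width: 0.0396
grip_force: 12.0
```

Request:
{"fn": "step_arm", "kwargs": {"delta_pos": [[0, 0, 0.04], [0, 0, 0], [0, 0, 0]], "rotation": [[0, 0, 0], [0, 0, 0], [0, 0, 0]], "jaw": [3.5, 3.5, 3.5]}}

```text
time: 14.4
position: [0.6492, -0.0385, 0.0137]
tcp_rot: [[0.998, 0.057, -0.0], [0.057, -0.998, -0.0], [-0.0, 0.0, -1.0]]
wrist_force: [0.7, 1.0, 0.2]
grip_width: 0.0403
grip_force: 12.0
```

Request:
{"fn": "step_arm", "kwargs": {"delta_pos": [[0, 0, 0.04], [0, 0, 0], [0, 0, 0]], "rotation": [[0, 0, 0], [0, 0, 0], [0, 0, 0]], "jaw": [3.5, 3.5, 3.5]}}

```text
time: 14.7
position: [0.6492, -0.0386, 0.0135]
tcp_rot: [[0.998, 0.057, 0.0], [0.057, -0.998, -0.0], [0.0, 0.0, -1.0]]
wrist_force: [-0.4, 0.6, 2.8]
grip_width: 0.0395
grip_force: 12.0
```

Request:
{"fn": "step_arm", "kwargs": {"delta_pos": [[0, 0, 0], [0, 0, 0], [0, 0, 0], [0, 0, -0.5], [0, 0, -1], [0, 0, -2], [0, 0, -2], [0, 0, -2.5], [0, 0, -2.5], [0, 0, 0]], "rotation": [[0, 0, 0], [0, 0, 0], [0, 0, 0], [0, 0, 0], [0, 0, 0], [0, 0, 0], [0, 0, 0], [0, 0, 0], [0, 0, 0], [0, 0, 0]], "jaw": [4.4, 4.9, 5.5, 5.5, 5.5, 5.5, 5.5, 5.5, 5.5, 5.5]}}

```text
time: 15.7
position: [0.652, -0.0383, 0.1231]
tcp_rot: [[0.998, 0.057, 0.008], [0.057, -0.998, -0.0], [0.008, 0.001, -1.0]]
wrist_force: [1.1, -0.5, -0.3]
grip_width: 0.0552
grip_force: 0.0
```

Request:
{"fn": "step_arm", "kwargs": {"delta_pos": [[-3, -3, 0], [-3, -3, 0], [-3, -3, 0], [-3, -3, 0], [-2.3, -3.8, 0], [0, 0, 0], [0, 0, 0], [0, 0, 0], [0, 0, 0], [0, 0, 0]], "rotation": [[0, 0, 0], [0, 0, 0], [0, 0, 0], [0, 0, 0], [0, 0, 0], [0, 0, -0.149], [0, 0, -0.149], [0, 0, -0.149], [0, 0, -0.149], [0, 0, -0.149]], "jaw": [5.5, 5.5, 5.5, 5.5, 5.5, 6, 6, 6, 6, 6]}}

```text
time: 16.7
position: [0.4971, 0.1111, 0.118]
tcp_rot: [[0.691, 0.723, -0.0], [0.723, -0.691, -0.0], [-0.0, -0.0, -1.0]]
wrist_force: [-0.2, 0.6, -0.2]
grip_width: 0.06
grip_force: 0.0
```

Request:
{"fn": "step_arm", "kwargs": {"delta_pos": [[0, 0, 0], [0, 0, 0], [0, 0, 0], [0, 0, 0], [0, 0, 0], [0, 0, 0], [0, 0, 0], [0, 0, 0], [0, 0, 0], [0, 0, 0]], "rotation": [[0, 0, -0.149], [0, 0, -0.149], [0, 0, -0.149], [0, 0, -0.149], [0, 0, -0.149], [0, 0, -0.149], [0, 0, -0.149], [0, 0, -0.149], [0, 0, -0.149], [0, 0, -0.149]], "jaw": [6, 6, 6, 6, 6, 6, 6, 6, 6, 6]}}

```text
time: 17.7
position: [0.4972, 0.1109, 0.118]
tcp_rot: [[-0.665, 0.747, -0.0], [0.747, 0.665, -0.0], [0.0, -0.0, -1.0]]
wrist_force: [0.0, 0.6, 0.3]
grip_width: 0.0601
grip_force: 0.0
```

```bash
python3 -c "
from h import *
go(.497,.111,.006,2.287)"
```

```text
t 17.7 pos [0.4972 0.1109 0.118 ] psi 2.298 q7 -0.06 w 0.0601
shift in present axes cm [ 2.00e-02 -1.00e-02  1.12e+01] | in target axes [ 2.00e-02 -1.00e-02  1.12e+01] turn [-0.    -0.     0.011]
```

Request:
{"fn": "step_arm", "kwargs": {"delta_pos": [[0, 0, 1], [0, 0, 2], [0, 0, 2], [0, 0, 2], [0, 0, 2], [0, 0, 1.2], [0, 0, 0.7], [0, 0, 0.3], [0, 0, 0], [0, 0, 0]], "rotation": [[0, 0, 0.01], [0, 0, 0], [0, 0, 0], [0, 0, 0], [0, 0, 0], [0, 0, 0], [0, 0, 0], [0, 0, 0], [0, 0, 0], [0, 0, 0]], "jaw": [6, 6, 6, 6, 6, 6, 6, 6, 6, 6]}}

```text
time: 18.7
position: [0.4979, 0.1113, 0.0068]
tcp_rot: [[-0.652, 0.758, 0.001], [0.758, 0.652, 0.0], [-0.001, 0.001, -1.0]]
wrist_force: [0.9, -0.4, 0.2]
grip_width: 0.0602
grip_force: 0.0
```

Request:
{"fn": "step_arm", "kwargs": {"delta_pos": [[0, 0, 0], [0, 0, 0], [0, 0, 0], [0, 0, 0], [0, 0, 0], [0, 0, 0], [0, 0, 0]], "rotation": [[0, 0, 0], [0, 0, 0], [0, 0, 0], [0, 0, 0], [0, 0, 0], [0, 0, 0], [0, 0, 0]], "jaw": [5, 4.5, 4.2, 3.8, 3.4, 3.4, 3.4], "force": 15}}

```text
time: 19.4
position: [0.4977, 0.1111, 0.0065]
tcp_rot: [[-0.653, 0.758, 0.0], [0.758, 0.653, -0.0], [-0.0, 0.0, -1.0]]
wrist_force: [0.6, -0.9, 2.8]
grip_width: 0.0381
grip_force: 15.0
```

Request:
{"fn": "step_arm", "kwargs": {"delta_pos": [[0, 0, -0.5], [0, 0, -1], [0, 0, -1.5], [0, 0, -2], [0, 0, -2], [0, 0, -1.5], [0, 0, -0.5], [0, 0, 0], [0, 0, 0], [0, 0, 0]], "rotation": [[0, 0, 0], [0, 0, 0], [0, 0, 0], [0, 0, -0.05], [0, 0, -0.1], [0, 0, -0.14], [0, 0, -0.14], [0, 0, -0.14], [0, 0, -0.14], [0, 0, -0.12]], "jaw": [3.4, 3.4, 3.4, 3.4, 3.4, 3.4, 3.4, 3.4, 3.4, 3.4]}}

```text
time: 20.4
position: [0.4976, 0.1109, 0.0975]
tcp_rot: [[-1.0, 0.025, 0.001], [0.025, 1.0, -0.0], [-0.001, -0.0, -1.0]]
wrist_force: [-1.1, 0.1, -0.9]
grip_width: 0.038
grip_force: 15.0
```

Request:
{"fn": "step_arm", "kwargs": {"delta_pos": [[-1, 1.5, 0], [-2, 2.5, 0], [-3, 3.5, 0], [-3, 3.5, 0], [-2.4, 3, 0], [-1.5, 1.8, 0], [-0.5, 0.7, 0], [0, 0, 0], [0, 0, 0]], "rotation": [[0, 0, 0], [0, 0, 0], [0, 0, 0], [0, 0, 0], [0, 0, 0], [0, 0, 0], [0, 0, 0], [0, 0, 0], [0, 0, 0]], "jaw": [3.4, 3.4, 3.4, 3.4, 3.4, 3.4, 3.4, 3.4, 3.4]}}

```text
time: 21.3
position: [0.6357, 0.2709, 0.0965]
tcp_rot: [[-1.0, 0.03, -0.001], [0.03, 1.0, -0.001], [0.001, -0.001, -1.0]]
wrist_force: [-0.0, -0.8, 0.1]
grip_width: 0.0374
grip_force: 15.0
```

```bash
python3 -c "
from h import *
go(.636,.273,.0075,3.118)
p,d,P=shot('scene'); cv2.imwrite('pics/s3.png',p[100:300,240:540,::-1].repeat(2,0).repeat(2,1))"
```

```text
t 21.3 pos [0.6357 0.2709 0.0965] psi 3.112 q7 0.54 w 0.0374
shift in present axes cm [-0.03  0.22  8.9 ] | in target axes [-0.02  0.21  8.9 ] turn [-0.001 -0.001 -0.006]
```

View pics/s3.png

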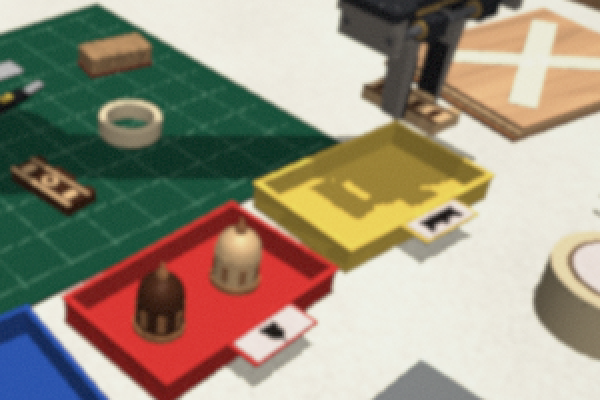

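Both domes stand upright in the red tray at (237,260) and (161,305). The pale wall is held level over the yellow tray at (410,105). Lowering it.

Request:
{"fn": "step_arm", "kwargs": {"delta_pos": [[0, 0.1, 1], [0, 0, 2], [0, 0, 2], [0, 0, 1.5], [0, 0, 0.8], [0, 0, 0.5], [0, 0, 0.3], [0, 0, 0.2], [0, 0, 0.2], [0, 0, 0]], "rotation": [[0, 0, 0], [0, 0, 0], [0, 0, 0], [0, 0, 0], [0, 0, 0], [0, 0, 0], [0, 0, 0], [0, 0, 0], [0, 0, 0], [0, 0, 0]], "jaw": [3.4, 3.4, 3.4, 3.4, 3.4, 3.4, 3.4, 3.4, 3.4, 3.4]}}

```text
time: 22.35
position: [0.6365, 0.2731, 0.0115]
tcp_rot: [[-1.0, 0.03, 0.0], [0.03, 1.0, 0.0], [-0.0, 0.0, -1.0]]
wrist_force: [0.1, 0.1, -0.6]
grip_width: 0.0378
grip_force: 15.0
```

Request:
{"fn": "step_arm", "kwargs": {"delta_pos": [[0, 0, 0.08], [0, 0, 0.06], [0, 0, 0], [0, 0, 0]], "rotation": [[0, 0, 0], [0, 0, 0], [0, 0, 0], [0, 0, 0]], "jaw": [3.4, 3.4, 3.4, 3.4]}}

```text
time: 22.75
position: [0.6364, 0.273, 0.01]
tcp_rot: [[-1.0, 0.03, 0.0], [0.03, 1.0, -0.0], [-0.0, -0.0, -1.0]]
wrist_force: [0.2, -0.0, -0.4]
grip_width: 0.0376
grip_force: 15.0
```

Request:
{"fn": "step_arm", "kwargs": {"delta_pos": [[0, 0, 0.1], [0, 0, 0.08], [0, 0, 0.05], [0, 0, 0], [0, 0, 0]], "rotation": [[0, 0, 0], [0, 0, 0], [0, 0, 0], [0, 0, 0], [0, 0, 0]], "jaw": [3.4, 3.4, 3.4, 3.4, 3.4]}}

```text
time: 23.25
position: [0.6363, 0.273, 0.0075]
tcp_rot: [[-1.0, 0.03, -0.0], [0.03, 1.0, -0.0], [0.0, -0.0, -1.0]]
wrist_force: [-0.3, -1.1, 0.1]
grip_width: 0.0382
grip_force: 15.0
```

Request:
{"fn": "step_arm", "kwargs": {"delta_pos": [[0, 0, 0.03], [0, 0, 0], [0, 0, 0]], "rotation": [[0, 0, 0], [0, 0, 0], [0, 0, 0]], "jaw": [3.4, 3.4, 3.4]}}

```text
time: 23.55
position: [0.6364, 0.273, 0.0075]
tcp_rot: [[-1.0, 0.03, 0.0], [0.03, 1.0, -0.0], [-0.0, -0.0, -1.0]]
wrist_force: [-1.8, -0.7, 3.7]
grip_width: 0.038
grip_force: 15.0
```

Request:
{"fn": "step_arm", "kwargs": {"delta_pos": [[0, 0, 0], [0, 0, 0], [0, 0, 0], [0, 0, -0.5], [0, 0, -1], [0, 0, -2], [0, 0, -2], [0, 0, -2.5], [0, 0, -2.5], [0, 0, 0]], "rotation": [[0, 0, 0], [0, 0, 0], [0, 0, 0], [0, 0, 0], [0, 0, 0], [0, 0, 0], [0, 0, 0], [0, 0, 0], [0, 0, 0], [0, 0, 0]], "jaw": [4.2, 4.6, 5, 5, 5, 5, 5, 5, 5, 5]}}

```text
time: 24.55
position: [0.6384, 0.275, 0.1184]
tcp_rot: [[-1.0, 0.03, 0.007], [0.03, 1.0, 0.004], [-0.007, 0.004, -1.0]]
wrist_force: [1.0, 0.3, -0.4]
grip_width: 0.0499
grip_force: 0.0
```

Request:
{"fn": "step_arm", "kwargs": {"delta_pos": [[1.8, -2, 0], [3, -4, 0], [3, -4.5, 0], [3, -4.5, 0], [3, -4.5, 0], [2.5, -4, 0], [1.5, -2.8, 0], [1, -1.7, 0], [0, 0, 0], [0, 0, 0]], "rotation": [[0, 0, 0], [0, 0, 0], [0, 0, 0], [0, 0, 0], [0, 0, 0], [0, 0, 0], [0, 0, 0], [0, 0, 0], [0, 0, -0.145], [0, 0, 0]], "jaw": [5, 5, 5, 6, 6, 6, 6, 6, 6, 6]}}

```text
time: 25.55
position: [0.447, 0.008, 0.1125]
tcp_rot: [[-0.993, -0.114, 0.0], [-0.114, 0.993, -0.0], [-0.0, -0.0, -1.0]]
wrist_force: [0.1, 1.1, -0.0]
grip_width: 0.0601
grip_force: 0.0
```

```bash
python3 -c "
from h import *
go(.4405,-.0015,.0065,3.257)
p,d,P=shot('top'); cv2.imwrite('pics/t4.png',p[100:300,110:450,::-1].repeat(2,0).repeat(2,1))
hsv=cv2.cvtColor(p,cv2.COLOR_RGB2HSV)
c=np.array([.636,.273]); Q=P[d>0]; Q=Q[(np.abs(Q[:,0]-.636)<.05)&(np.abs(Q[:,1]-.273)<.05)&(Q[:,2]>.013)]
re=cv2.minAreaRect((Q[:,:2]*1000).astype(np.float32)); print(len(Q),re,Q[:,2].max())"
```

```text
t 25.55 pos [0.447  0.008  0.1125] psi -3.027 q7 0.92 w 0.0601
shift in present axes cm [ 0.76 -0.86 10.6 ] | in target axes [ 0.75 -0.86 10.6 ] turn [-0.     0.    -0.001]
592 ((633.4998779296875, 272.4649963378906), (39.37614059448242, 84.22144317626953), 88.20140075683594) 0.023862676887752798
```

View pics/t4.png

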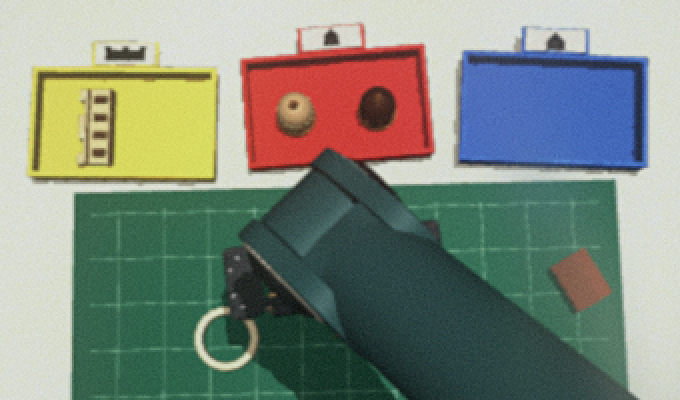

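The pale wall lies flat, face up, in the yellow tray at (97,128), and its measured size and pose are right. Next, the dark wall.

Request:
{"fn": "step_arm", "kwargs": {"delta_pos": [[0.7, -0.8, 1], [0, 0, 2], [0, 0, 2], [0, 0, 2], [0, 0, 1.6], [0, 0, 1.0], [0, 0, 0.5], [0, 0, 0.3], [0, 0, 0], [0, 0, 0]], "rotation": [[0, 0, 0], [0, 0, 0], [0, 0, 0], [0, 0, 0], [0, 0, 0], [0, 0, 0], [0, 0, 0], [0, 0, 0], [0, 0, 0], [0, 0, 0]], "jaw": [6, 6, 6, 6, 6, 6, 6, 6, 6, 6]}}

```text
time: 26.6
position: [0.4415, 0.0, 0.0087]
tcp_rot: [[-0.993, -0.115, 0.001], [-0.115, 0.993, -0.0], [-0.001, -0.0, -1.0]]
wrist_force: [-0.6, -0.3, -0.8]
grip_width: 0.0599
grip_force: 0.0
```

Request:
{"fn": "step_arm", "kwargs": {"delta_pos": [[0, 0, 0], [0, 0, 0], [0, 0, 0], [0, 0, 0], [0, 0, 0], [0, 0, 0], [0, 0, 0]], "rotation": [[0, 0, 0], [0, 0, 0], [0, 0, 0], [0, 0, 0], [0, 0, 0], [0, 0, 0], [0, 0, 0]], "jaw": [5, 4.5, 4.2, 3.8, 3.4, 3.4, 3.4], "force": 15}}

```text
time: 27.3
position: [0.4412, -0.0001, 0.0084]
tcp_rot: [[-0.993, -0.115, 0.0], [-0.115, 0.993, -0.0], [-0.0, -0.0, -1.0]]
wrist_force: [0.2, -1.3, 2.1]
grip_width: 0.0378
grip_force: 15.0
```

Request:
{"fn": "step_arm", "kwargs": {"delta_pos": [[0, 0, -0.5], [0, 0, -1], [0, 0, -1.5], [0, 0, -2], [0, 0, -2], [0, 0, -1.5], [0, 0, -0.5], [0, 0, 0]], "rotation": [[0, 0, 0], [0, 0, 0], [0, 0, 0], [0, 0, 0.03], [0, 0, 0.05], [0, 0, 0.05], [0, 0, 0.01], [0, 0, 0]], "jaw": [3.4, 3.4, 3.4, 3.4, 3.4, 3.4, 3.4, 3.4]}}

```text
time: 28.1
position: [0.4415, -0.0002, 0.099]
tcp_rot: [[-1.0, 0.024, 0.002], [0.024, 1.0, -0.001], [-0.002, -0.001, -1.0]]
wrist_force: [-0.0, 0.3, -0.2]
grip_width: 0.0376
grip_force: 15.0
```

Request:
{"fn": "step_arm", "kwargs": {"delta_pos": [[-1, 1.2, 0], [-2, 2.4, 0], [-3, 3.3, 0], [-3, 3.3, 0], [-3, 3.3, 0], [-3, 3.3, 0], [-2.3, 2.4, 0], [-1.2, 1.2, 0], [-0.3, 0.4, 0], [0, 0, 0]], "rotation": [[0, 0, 0], [0, 0, 0], [0, 0, 0], [0, 0, 0], [0, 0, 0], [0, 0, 0], [0, 0, 0], [0, 0, 0], [0, 0, 0], [0, 0, 0]], "jaw": [3.4, 3.4, 3.4, 3.4, 3.4, 3.4, 3.4, 3.4, 3.4, 3.4]}}

```text
time: 29.1
position: [0.6334, 0.2036, 0.097]
tcp_rot: [[-1.0, 0.023, -0.002], [0.023, 1.0, -0.0], [0.002, -0.0, -1.0]]
wrist_force: [-0.0, 0.5, -0.0]
grip_width: 0.0376
grip_force: 15.0
```

```bash
python3 -c "
from h import *
go(.634,.203,.0094,3.118)"
```

```text
t 29.1 pos [0.6334 0.2036 0.097 ] psi 3.118 q7 0.62 w 0.0376
shift in present axes cm [-0.08 -0.06  8.76] | in target axes [-0.06 -0.06  8.76] turn [-0.    -0.002  0.   ]
```

Request:
{"fn": "step_arm", "kwargs": {"delta_pos": [[0, 0, 1], [0, 0, 2], [0, 0, 2], [0, 0, 1.5], [0, 0, 0.8], [0, 0, 0.5], [0, 0, 0.3], [0, 0, 0.2], [0, 0, 0.1], [0, 0, 0]], "rotation": [[0, 0, 0], [0, 0, 0], [0, 0, 0], [0, 0, 0], [0, 0, 0], [0, 0, 0], [0, 0, 0], [0, 0, 0], [0, 0, 0], [0, 0, 0]], "jaw": [3.4, 3.4, 3.4, 3.4, 3.4, 3.4, 3.4, 3.4, 3.4, 3.4]}}

```text
time: 30.1
position: [0.6345, 0.2034, 0.0146]
tcp_rot: [[-1.0, 0.025, 0.001], [0.025, 1.0, 0.0], [-0.001, 0.0, -1.0]]
wrist_force: [0.1, 0.2, -0.1]
grip_width: 0.0383
grip_force: 15.0
```

Request:
{"fn": "step_arm", "kwargs": {"delta_pos": [[0, 0, 0.08], [0, 0, 0.06], [0, 0, 0], [0, 0, 0]], "rotation": [[0, 0, 0], [0, 0, 0], [0, 0, 0], [0, 0, 0]], "jaw": [3.4, 3.4, 3.4, 3.4]}}

```text
time: 30.5
position: [0.6343, 0.2033, 0.0129]
tcp_rot: [[-1.0, 0.025, 0.0], [0.025, 1.0, -0.0], [-0.0, -0.0, -1.0]]
wrist_force: [0.4, -0.6, 0.0]
grip_width: 0.0375
grip_force: 15.0
```

Request:
{"fn": "step_arm", "kwargs": {"delta_pos": [[0, 0, 0.12], [0, 0, 0.1], [0, 0, 0.08], [0, 0, 0.03], [0, 0, 0], [0, 0, 0]], "rotation": [[0, 0, 0], [0, 0, 0], [0, 0, 0], [0, 0, 0], [0, 0, 0], [0, 0, 0]], "jaw": [3.4, 3.4, 3.4, 3.4, 3.4, 3.4]}}

```text
time: 31.1
position: [0.6343, 0.2033, 0.0096]
tcp_rot: [[-1.0, 0.025, 0.0], [0.025, 1.0, 0.0], [-0.0, 0.0, -1.0]]
wrist_force: [0.2, -0.3, -0.4]
grip_width: 0.0382
grip_force: 15.0
```

Request:
{"fn": "step_arm", "kwargs": {"delta_pos": [[0, 0, 0.04], [0, 0, 0], [0, 0, 0]], "rotation": [[0, 0, 0], [0, 0, 0], [0, 0, 0]], "jaw": [3.4, 3.4, 3.4]}}

```text
time: 31.4
position: [0.6343, 0.2033, 0.0094]
tcp_rot: [[-1.0, 0.025, 0.0], [0.025, 1.0, -0.0], [-0.0, -0.0, -1.0]]
wrist_force: [-0.9, -0.7, 2.4]
grip_width: 0.0376
grip_force: 15.0
```

Request:
{"fn": "step_arm", "kwargs": {"delta_pos": [[0, 0, 0], [0, 0, 0], [0, 0, 0], [0, 0, -0.5], [0, 0, -1], [0, 0, -2], [0, 0, -2.5], [0, 0, -3], [0, 0, -3], [0, 0, -1]], "rotation": [[0, 0, 0], [0, 0, 0], [0, 0, 0], [0, 0, 0], [0, 0, 0], [0, 0, 0], [0, 0, 0], [0, 0, 0], [0, 0, 0], [0, 0, 0]], "jaw": [4.2, 4.5, 4.8, 4.8, 4.8, 4.8, 4.8, 4.8, 4.8, 4.8]}}

```text
time: 32.4
position: [0.6358, 0.2047, 0.1444]
tcp_rot: [[-1.0, 0.025, 0.006], [0.025, 1.0, 0.002], [-0.006, 0.003, -1.0]]
wrist_force: [-0.1, 0.2, 0.5]
grip_width: 0.0479
grip_force: 0.0
```

Request:
{"fn": "step_arm", "kwargs": {"delta_pos": [[1, -3, 0], [1.8, -5, 0], [1.8, -5, 0], [1.8, -5, 0], [1.8, -5, 0], [1.8, -5, 0], [1.8, -5, 0], [1.8, -5, 0], [1.8, -4, 0], [1.7, -3.9, 0]], "rotation": [[0, 0, 0], [0, 0, 0], [0, 0, 0], [0, 0, 0], [0, 0, 0], [0, 0, 0], [0, 0, 0], [0, 0, 0], [0, 0, 0], [0, 0, 0]], "jaw": [4.8, 5, 6, 7, 8, 9, 9, 9, 9, 9]}}

```text
time: 33.4
position: [0.4585, -0.2328, 0.1394]
tcp_rot: [[-1.0, 0.026, -0.0], [0.026, 1.0, -0.001], [0.0, -0.001, -1.0]]
wrist_force: [0.4, 0.0, -0.2]
grip_width: 0.0896
grip_force: 0.0
```

Request:
{"fn": "step_arm", "kwargs": {"delta_pos": [[0, 0, 0], [0, 0, 0], [0, 0, 0], [0, 0, 0], [0, 0, 0], [0, 0, 0], [0, 0, 0], [0, 0, 0]], "rotation": [[0, 0, 0.148], [0, 0, 0.148], [0, 0, 0.148], [0, 0, 0.148], [0, 0, 0.148], [0, 0, 0.148], [0, 0, 0.145], [0, 0, 0]], "jaw": [9, 9, 9, 9, 9, 9, 9, 9]}}

```text
time: 34.2
position: [0.4598, -0.2308, 0.1397]
tcp_rot: [[-0.491, 0.871, -0.0], [0.871, 0.491, -0.001], [-0.001, -0.001, -1.0]]
wrist_force: [0.7, 0.6, 0.3]
grip_width: 0.0903
grip_force: 0.0
```

```bash
python3 -c "
from h import *
go(.452,-.252,.010,2.084)
p,d,P=shot('scene'); cv2.imwrite('pics/s5.png',p[80:350,80:480,::-1].repeat(2,0).repeat(2,1))"
```

```text
t 34.2 pos [ 0.4598 -0.2308  0.1397] psi 2.084 q7 0.45 w 0.0903
shift in present axes cm [-1.45 -1.71 12.97] | in target axes [-1.47 -1.72 12.97] turn [-0.001  0.001 -0.   ]
```

View pics/s5.png

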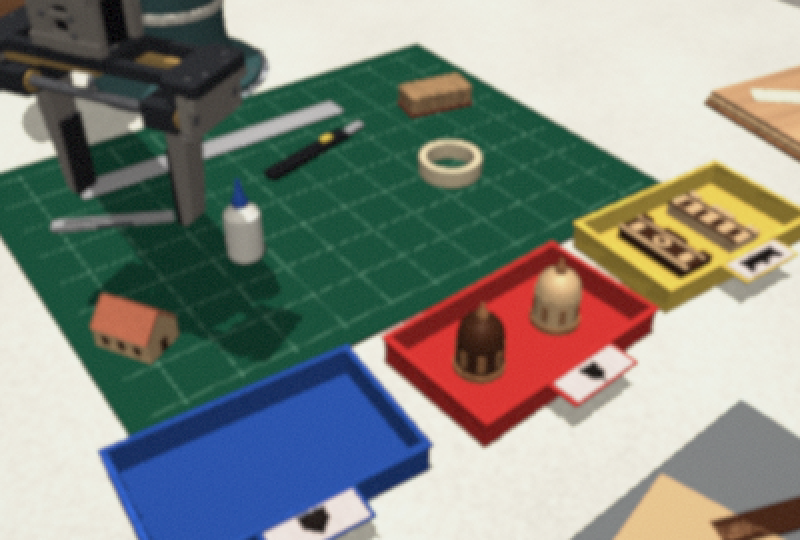

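Both panels lie flat side by side in the yellow tray at (660,245) and (710,215), and the domes still stand. The fingers line up with the house ridge at (135,320). Glue and tape are untouched.

Request:
{"fn": "step_arm", "kwargs": {"delta_pos": [[-1.45, -1.7, 0], [0, 0, 1.5], [0, 0, 2], [0, 0, 2], [0, 0, 2], [0, 0, 2], [0, 0, 1.5], [0, 0, 1], [0, 0, 0.7], [0, 0, 0]], "rotation": [[0, 0, 0], [0, 0, 0], [0, 0, 0], [0, 0, 0], [0, 0, 0], [0, 0, 0], [0, 0, 0], [0, 0, 0], [0, 0, 0], [0, 0, 0]], "jaw": [8.6, 8.6, 8.6, 8.6, 8.6, 8.6, 8.6, 8.6, 8.6, 8.6]}}

```text
time: 35.25
position: [0.4519, -0.2514, 0.0115]
tcp_rot: [[-0.491, 0.871, -0.001], [0.871, 0.491, 0.001], [0.001, -0.0, -1.0]]
wrist_force: [0.3, 0.4, 0.2]
grip_width: 0.0863
grip_force: 0.0
```

Request:
{"fn": "step_arm", "kwargs": {"delta_pos": [[0, 0, 0], [0, 0, 0], [0, 0, 0], [0, 0, 0], [0, 0, 0], [0, 0, 0], [0, 0, 0], [0, 0, 0], [0, 0, 0], [0, 0, 0]], "rotation": [[0, 0, 0], [0, 0, 0], [0, 0, 0], [0, 0, 0], [0, 0, 0], [0, 0, 0], [0, 0, 0], [0, 0, 0], [0, 0, 0], [0, 0, 0]], "jaw": [8, 7.2, 6.6, 6.2, 5.9, 5.6, 5.2, 5.2, 5.2, 5.2], "force": 12}}

```text
time: 36.25
position: [0.4524, -0.2519, 0.0123]
tcp_rot: [[-0.491, 0.871, 0.0], [0.871, 0.491, -0.0], [-0.0, 0.0, -1.0]]
wrist_force: [0.4, 0.3, 2.8]
grip_width: 0.0558
grip_force: 12.0
```

Request:
{"fn": "step_arm", "kwargs": {"delta_pos": [[0, 0, -0.5], [0, 0, -1], [0, 0, -1.5], [0, 0, -2], [0, 0, -2], [0, 0, -1.5], [0, 0, -0.5], [0, 0, 0], [0, 0, 0], [0, 0, 0]], "rotation": [[0, 0, 0], [0, 0, -0.05], [0, 0, -0.08], [0, 0, -0.12], [0, 0, -0.14], [0, 0, -0.14], [0, 0, -0.14], [0, 0, -0.14], [0, 0, -0.12], [0, 0, -0.056]], "jaw": [5.2, 5.2, 5.2, 5.2, 5.2, 5.2, 5.2, 5.2, 5.2, 5.2]}}

```text
time: 37.25
position: [0.4516, -0.2519, 0.1021]
tcp_rot: [[-0.998, 0.068, -0.001], [0.068, 0.998, 0.0], [0.001, 0.0, -1.0]]
wrist_force: [-0.1, 0.2, -0.5]
grip_width: 0.0558
grip_force: 12.0
```

Request:
{"fn": "step_arm", "kwargs": {"delta_pos": [[-1, 0.2, 0], [-2, 0.4, 0], [-3, 0.6, 0], [-3, 0.5, 0], [-3, 0.5, 0], [-3, 0.5, 0], [-2, 0.4, 0], [-1.1, 0.2, 0], [-0.3, 0, 0], [0, 0, 0]], "rotation": [[0, 0, 0], [0, 0, 0], [0, 0, 0], [0, 0, 0], [0, 0, 0], [0, 0, 0], [0, 0, 0], [0, 0, 0], [0, 0, 0], [0, 0, 0]], "jaw": [5.2, 5.2, 5.2, 5.2, 5.2, 5.2, 5.2, 5.2, 5.2, 5.2]}}

```text
time: 38.25
position: [0.6378, -0.232, 0.1019]
tcp_rot: [[-0.997, 0.072, -0.001], [0.072, 0.997, -0.0], [0.001, -0.0, -1.0]]
wrist_force: [0.5, 1.1, -0.2]
grip_width: 0.0558
grip_force: 12.0
```

```bash
python3 -c "
from h import *
go(.638,-.2316,.0133,3.07)"
```

```text
t 38.25 pos [ 0.6378 -0.232   0.1019] psi 3.069 q7 1.24 w 0.0558
shift in present axes cm [-0.03  0.04  8.86] | in target axes [-0.02  0.04  8.86] turn [-0.    -0.001 -0.001]
```

Request:
{"fn": "step_arm", "kwargs": {"delta_pos": [[0, 0, 1], [0, 0, 2], [0, 0, 2], [0, 0, 1.5], [0, 0, 0.8], [0, 0, 0.5], [0, 0, 0.3], [0, 0, 0.2], [0, 0, 0.2], [0, 0, 0]], "rotation": [[0, 0, 0], [0, 0, 0], [0, 0, 0], [0, 0, 0], [0, 0, 0], [0, 0, 0], [0, 0, 0], [0, 0, 0], [0, 0, 0], [0, 0, 0]], "jaw": [5.2, 5.2, 5.2, 5.2, 5.2, 5.2, 5.2, 5.2, 5.2, 5.2]}}

```text
time: 39.25
position: [0.6382, -0.2322, 0.0174]
tcp_rot: [[-0.997, 0.072, 0.0], [0.072, 0.997, -0.0], [-0.0, -0.0, -1.0]]
wrist_force: [-0.7, 0.5, -0.5]
grip_width: 0.0557
grip_force: 12.0
```

Request:
{"fn": "step_arm", "kwargs": {"delta_pos": [[0, 0, 0.1], [0, 0, 0.08], [0, 0, 0], [0, 0, 0]], "rotation": [[0, 0, 0], [0, 0, 0], [0, 0, 0], [0, 0, 0]], "jaw": [5.2, 5.2, 5.2, 5.2]}}

```text
time: 39.65
position: [0.6381, -0.2321, 0.0154]
tcp_rot: [[-0.997, 0.072, 0.0], [0.072, 0.997, -0.0], [-0.0, -0.0, -1.0]]
wrist_force: [-0.1, 0.3, -1.1]
grip_width: 0.0558
grip_force: 12.0
```

Request:
{"fn": "step_arm", "kwargs": {"delta_pos": [[0, 0, 0.1], [0, 0, 0.07], [0, 0, 0.03], [0, 0, 0], [0, 0, 0]], "rotation": [[0, 0, 0], [0, 0, 0], [0, 0, 0], [0, 0, 0], [0, 0, 0]], "jaw": [5.2, 5.2, 5.2, 5.2, 5.2]}}

```text
time: 40.15
position: [0.638, -0.2321, 0.0134]
tcp_rot: [[-0.997, 0.072, -0.0], [0.072, 0.997, -0.0], [0.0, -0.0, -1.0]]
wrist_force: [-1.4, 0.4, 0.2]
grip_width: 0.0559
grip_force: 12.0
```

Request:
{"fn": "step_arm", "kwargs": {"delta_pos": [[0, 0, 0.03], [0, 0, 0], [0, 0, 0]], "rotation": [[0, 0, 0], [0, 0, 0], [0, 0, 0]], "jaw": [5.2, 5.2, 5.2]}}

```text
time: 40.45
position: [0.638, -0.2321, 0.0134]
tcp_rot: [[-0.997, 0.072, -0.0], [0.072, 0.997, -0.0], [0.0, -0.0, -1.0]]
wrist_force: [-1.5, 0.5, 4.8]
grip_width: 0.0559
grip_force: 12.0
```

Contact. Releasing, lifting and backing off for a final look.

Request:
{"fn": "step_arm", "kwargs": {"delta_pos": [[0, 0, 0], [0, 0, 0], [0, 0, 0], [0, 0, -0.5], [0, 0, -1], [0, 0, -2], [0, 0, -3], [0, 0, -3], [0, 0, -3], [0, 0, -1]], "rotation": [[0, 0, 0], [0, 0, 0], [0, 0, 0], [0, 0, 0], [0, 0, 0], [0, 0, 0], [0, 0, 0], [0, 0, 0], [0, 0, 0], [0, 0, 0]], "jaw": [5.9, 6.3, 6.8, 6.8, 6.8, 6.8, 6.8, 6.8, 6.8, 6.8]}}

```text
time: 41.45
position: [0.6401, -0.2319, 0.1534]
tcp_rot: [[-0.997, 0.072, 0.006], [0.072, 0.997, -0.002], [-0.006, -0.001, -1.0]]
wrist_force: [-0.2, 0.4, 0.3]
grip_width: 0.0683
grip_force: 0.0
```

Request:
{"fn": "step_arm", "kwargs": {"delta_pos": [[1, -1, -2], [2, -4, -2], [2, -4, -2], [2, -4, 0], [2, -4, 0], [2, -4, 0], [1, -2, 0], [0, 0, 0]], "rotation": [[0, 0, 0], [0, 0, 0], [0, 0, 0], [0, 0, 0], [0, 0, 0], [0, 0, 0], [0, 0, 0], [0, 0, 0]], "jaw": [6.8, 6.8, 6.8, 6.8, 6.8, 6.8, 6.8, 6.8]}}

```text
time: 42.25
position: [0.4986, -0.4576, 0.2073]
tcp_rot: [[-0.997, 0.08, -0.002], [0.08, 0.997, -0.001], [0.002, -0.001, -1.0]]
wrist_force: [-0.8, 0.0, 0.6]
grip_width: 0.068
grip_force: 0.0
```

```bash
python3 -c "
from h import *
p,d,P=shot('scene'); cv2.imwrite('pics/s6.png',p[80:380,90:490,::-1].repeat(2,0).repeat(2,1))
o=r.get_obs(); print(o['time'],o['position'])"
```

```text
42.3 [ 0.50047683 -0.454395    0.20771218]
```

View pics/s6.png

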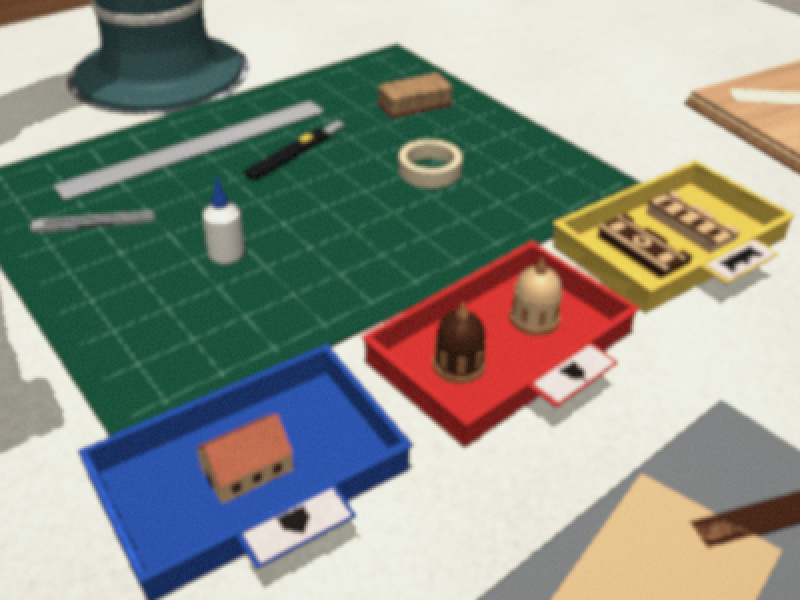

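The house stands in the blue tray at (245,460), the domes stand in the red tray, and the walls lie flat in the yellow one. Glue at (223,230) and tape at (430,163) have not moved.

```bash
python3 -c "
from plant import r
print(r.close_job())"
```

```text
the job is handed in; nothing more can be done
None
```

I handed the job in at about 42 s: both domes stand in the red tray, both walls lie face up side by side in the yellow, the house stands in the blue, and the glue and tape were left alone; no verdict was returned.

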